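# Stack the lock tote on the sleeve tote, not in it

### The job

Pick up the blue tote of padlocks, turn it so that its yellow end comes over the plain end of the grey tote, and set it gently on the grey tote, so that it stacks on the inner ribs instead of nesting. Ease it to and fro lengthwise until it drops over the white lugs and sits fully home, level; then let go. Leave the grey tote in its place and disturb nothing else.

Things in the scene. Friction and masses are not known exactly. Their poses are not given: they have to be found in the camera images.
- top: Tote to be stacked: blue plastic, 0.3 to 0.6 kg with its fixed brass padlocks. Origin: centre of its underside, z up, +x to its yellow end. Base 154 x 100 mm (x by y), 80 mm high, 3 mm walls flaring outward (ends 0.18, sides 0.15), rim 199 x 140 mm over all. Channels up both long walls, open below: x = 39..69, -38..-8 mm. Lug notches in both base edges, 8.5 mm wide: x = -54, 23 mm.
- bottom: Tote to be stacked on: grey, same shape, size and axes as the blue one, 1.6 kg with fixed steel sleeves in it, loose on the bench (slides if pushed with more than about 10 N). Has the same red ears. Inside each long wall are two ribs, x = 41..67 and -36..-10 mm, flat tops 64 mm above the underside, reaching 18 mm in from the wall.
- bottom_seat (a point): On the grey tote's axis, level with its rib tops, 64 mm above its underside. Set here turned half round (yellow ends apart), the blue tote first stands on the four white lugs (one per rib, 5.5 mm along x, 4 mm high), underside at 68 mm, free to slide 8 to 9 mm lengthwise, 6 mm sideways. Home: the lugs in its base notches, underside at 64 mm. Yellow ends together, it would nest at 32 mm.
- bottom_mark (a point): On the grey tote: middle of the rim at its yellow end, 94 mm along +x, 80 mm up. The white lugs move together lengthwise on a stiff slide (over 12 N), left anywhere within 8 mm of x = 54 and -23 mm; no reading tells where. So the blue tote drops home somewhere within 8 mm of centred: a push of 4 to 12 N slides it till it drops and is held, or meets the end wall.
- top_mark (a point): On the blue tote: middle of the rim at its yellow end, 94 mm along +x from the tote's axis, 80 mm above its underside.
- top_earL (a point): Middle of the top edge of the red lifting ear on the blue tote's +y long rim: an upright plate 56 mm along x, 9 mm thick (y), standing 26 mm above the rim; its top is 106 mm above the underside, its mid-plane 67.5 mm from the origin. Held by one ear the tote hangs off-centre and may sag a degree or a few.
- top_earR (a point): The same point of the like ear on the blue tote's -y long rim.
- screwdriver: Bystander: orange-handled screwdriver, lying between the robot and the totes.
- hammer: Bystander: hammer, lying at the right of the bench, head away from its origin along its +x.
- wrench: Bystander: steel wrench lying beyond the totes.
- oil: Bystander: yellow oil bottle, 60 mm across, 150 mm high, at the left; origin under its centre.
- mug: Bystander: white mug, 76 mm across, 90 mm high, at the right near the robot; origin under its centre.
- jar: Bystander: glass jar, 70 mm across, 85 mm high, beyond the totes on the right; origin under its centre.
- lock: Bystander: big brass padlock lying flat, 60 x 85 x 24 mm, beyond the totes on the left.

How it is judged:
By the outcome, as a careful person would: the job done as asked, in the order asked, and still so for the second after the job is handed in, with the robot touching nothing.
It also fails if it takes over 72 s, if anything falls off the work surface, if the arm or the gripper's body presses on something with over 40 N, if the wrist force passes 120 N, or if a joint passes its speed limit or range.

### The arm

A 6-joint arm with a two-finger parallel gripper is mounted at the origin on the work surface. World frame = base frame: x ahead of the robot, y to its left, z up, the work surface at z = 0. Lengths are in m, angles in degrees, forces in N, time in s.
With the tool pointing down it reaches from about 0.4 to 0.825 m from the base axis. Payload 7 kg.
Tool frame: the origin (TCP) lies midway between the tips of the shut fingers; the grasp point (between the pads) lies 19 mm behind it; z points along the fingers, y is the line along which they close (so a half turn about z gives the same grasp; the last joint's range is limited). The gripper opens to 88 mm and grips with 3 to 60 N. Pads are 19 mm wide; open, the fingers measure 130 mm over their backs; the gripper's body (78 mm by 193 mm) begins 47 mm behind the grasp point.
Start: joints at [-50.128, 20.546, 0.682, 0, -70.136, -16.507], TCP at [0.268, -0.62, 0.191] pointing down, gripper open.
Joint ranges: [-176.03, 176.03], [-82.01, 121.73], [-58.28, 71.71], [-173.87, 95.51], [-174.79, -0.11], [-173.66, 173.66]. Speed limits (degrees/s): [136.94, 136.94, 172.46, 180, 180, 180].

### API

Orientations are given as [roll, pitch, yaw] about the fixed x, y, z axes, in that order (R = Rz(yaw) Ry(pitch) Rx(roll)).
In Python, from plant import ctrl gives the robot as it stands. The module is installed in compiled form; this text tells all that it offers.
- The arm moves only by the tool send_rows, never from a script. Its argument "plan" is a list that holds one entry, the list of rows, each a list of 6 numbers: the shift along the tool's x, y, z in cm, then the turn, a rotation vector about the tool's x, y, z in degrees. A call has 1 to 8 rows; each row is the pose to reach, as a shift and turn from the pose commanded when the call began, along the tool's axes at that moment; what a row does not reach only later rows make up. A row lasts 1/12 s, in which the tool goes at most 41.7 mm and 7.16 degrees, less where a joint would pass 70% of its speed; a pose out of reach is approached as far as the arm can. A call with a gripper value outside its range is refused whole. "fingers" is the opening, from 0 (shut) to 1 (fully open), set as the call begins (left out, the last holds). The fingers move at their own pace and stop on an object; the grip force is fixed at half the most. Time passes only in rows, so rows that repeat a pose let the fingers close. It gives the time, the measured TCP pose, the force, the opening and the grip force at its end, in the units of the state.
- ctrl.get_obs(): the state, without advancing time (a new reading comes with each control period).
- ctrl.snapshot(name): name is "scene" or "top" or "wrist"; returns a dict with "img" (384x512x3 uint8, red, green, blue), "K" (3x3 intrinsics, pixels), "pose" (4x4, takes a point from camera to world coordinates). Camera axes: x right, y down, z forward; pixel columns grow to the right and rows downward; lengths in m; the calibration is good to about 2 mm. A picture is of the moment at which its call begins. There is no depth.
- ctrl.close_job(): hands the job in; it is judged then, once.
The state is a dict: "clock": time; "joint_pos": joint angles; "qvel": joint speeds; "tau": joint torques, N m; "tool_pos": TCP position; "orientation": TCP orientation; "force": force on the tool from outside, world axes, zero at the start; "moment": the same for the moment, N m; "opening": finger opening in m; "gripper_force": force on a finger pad.
Only numpy, scipy, OpenCV 4.12 (cv2) and the standard library are available. Lean on these libraries where they do the work, as an engineer would, in place of code of your own. Each camera call takes 0.05 s, during which the arm holds its last target. There are 200 camera calls.

## Working session

There is one attempt and no reset: what is moved stays moved. The work goes in short steps, Python scripts to look and compute and a tool call to move; the robot and the scene stay as the last step left them, time stands still between calls to the robot, and variables do not carry over. Pictures are saved under pics/ and viewed, at most 10 in all, crops included, and the job is handed in when it is done.

Besides the shell and the picture viewer there is one more tool, called after "Request:" as name(argument=value, ...) on one line, values as JSON. send_rows: Moves the arm, as the interface text tells. Its arguments: {"type":"object","properties":{"plan":{"type":"array","items":{"type":"array","items":{"type":"array","items":{"type":"number"}}}},"fingers":{"type":"number"}},"required":["plan"]}

```bash
mkdir -p pics
cat > h.py <<'E'
import numpy as np, cv2
from plant import ctrl
from scipy.spatial.transform import Rotation as R
def snap(cam,name):
    s=ctrl.snapshot(cam); cv2.imwrite(f'pics/{name}.png',s['img'][:,:,::-1]); np.savez(f'pics/{name}.npz',**s); return s
def ray(s,u,v,z):
    K,T=s['K'],s['pose']; d=T[:3,:3]@np.linalg.solve(K,[u,v,1]); o=T[:3,3]; return o+d*(z-o[2])/d[2]
def proj(s,p):
    K,T=s['K'],s['pose']; q=K@(T[:3,:3].T@(np.array(p)-T[:3,3])); return q[:2]/q[2]
E
python3 - <<'E'
from h import *
a=snap('top','t0');b=snap('scene','s0')
cv2.imwrite('pics/t0b.png',cv2.resize(cv2.imread('pics/t0.png'),(800,600),interpolation=cv2.INTER_CUBIC))
for s in(a,b):print(s['K'],s['pose'].round(4))
o=ctrl.get_obs();print(o)
E
```

```text
[[352.69797816   0.         255.67319422]
 [  0.         352.69797816 194.75101677]
 [  0.           0.           1.        ]] [[-0.0095 -0.982   0.1888  0.3575]
 [-0.9999  0.0077 -0.01   -0.0144]
 [ 0.0084 -0.1889 -0.982   1.0048]
 [ 0.      0.      0.      1.    ]]
[[439.85978028   0.         255.62821658]
 [  0.         439.85978028 195.14724062]
 [  0.           0.           1.        ]] [[ 0.6314  0.5326 -0.5637  1.3281]
 [ 0.7755 -0.4364  0.4563 -0.6778]
 [-0.003  -0.7252 -0.6885  1.087 ]
 [ 0.      0.      0.      1.    ]]
{'clock': 0.1, 'joint_pos': array([-5.01271091e+01,  2.05867415e+01,  6.39413323e-01, -1.64851526e-02,
       -7.01378514e+01, -1.65067774e+01]), 'qvel': array([-0.04478063, -0.01825314,  0.07629465,  0.06439514, -0.02169974,
        0.0383412 ]), 'tau': array([-5.28898472e-04, -5.84163988e+01,  2.93752885e+01,  7.01557070e+00,
        1.02155274e-02, -6.57524765e-05]), 'tool_pos': array([ 0.26747047, -0.61920387,  0.19032999]), 'orientation': array([ 1.79913927e+02, -9.34468112e-03, -1.56639492e+02]), 'force': array([-0.53647852, -0.34939268,  0.43793158]), 'moment': array([-0.00801952, -0.05023231, -0.01597969]), 'gripper_force': 0.0, 'opening': 0.08753391584699556}
```

View pics/t0b.png

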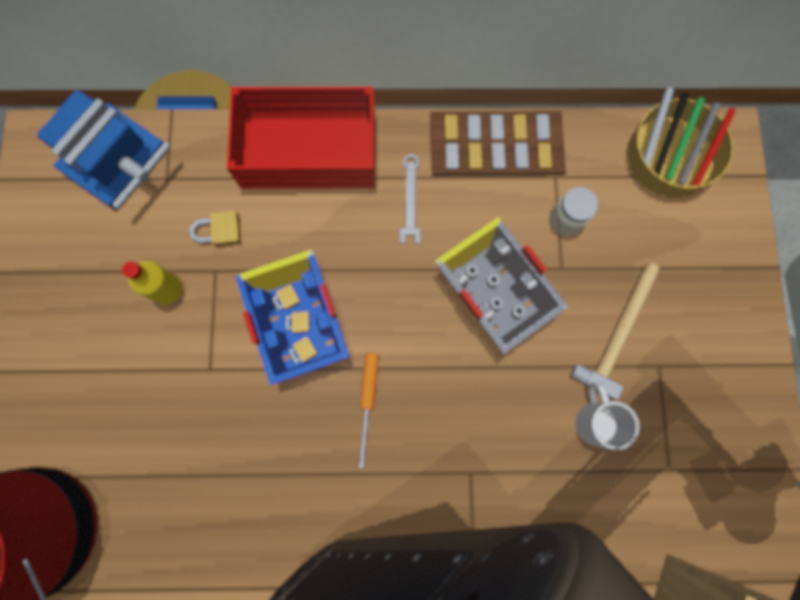

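View pics/s0.png

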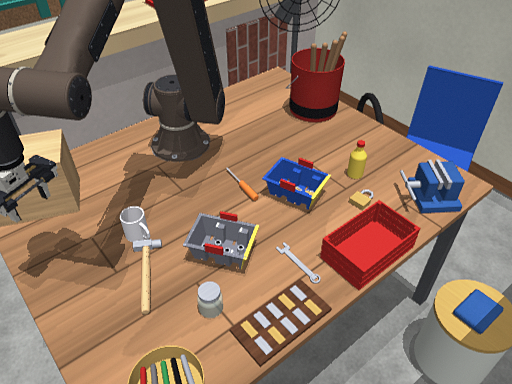

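The top picture shows the blue tote (800x600 px: about 293,318, yellow end up-left) and the grey tote (about 502,288, yellow end upper left). The scene view agrees. I'll enlarge for the corners.

Run:
```python
import cv2
i=cv2.imread('pics/t0.png')[135:250,145:370]
cv2.imwrite('pics/t0c.png',cv2.resize(i,None,fx=3.5,fy=3.5,interpolation=cv2.INTER_CUBIC))
i=cv2.imread('pics/s0.png')[150:280,175:335]
cv2.imwrite('pics/s0c.png',cv2.resize(i,None,fx=4.5,fy=4.5,interpolation=cv2.INTER_CUBIC))
```

```text
(no output)
```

View pics/t0c.png

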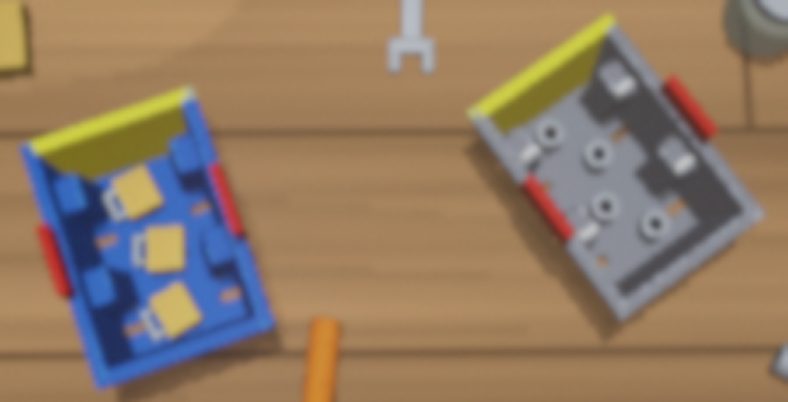

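View pics/s0c.png

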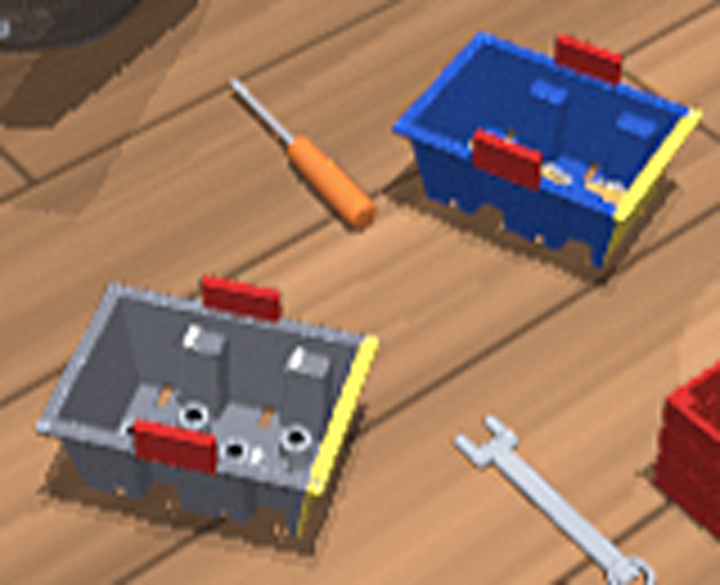

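Both crops show all the rim corners clearly. Now I'll fit the poses.

```bash
cat > fit.py <<'E'
from h import *
from scipy.optimize import least_squares
L=np.array([[1,1],[1,-1],[-1,-1],[-1,1]])*[.0995,.07]
def pts(p,L=L,z=.08): 
    c,s=np.cos(p[2]),np.sin(p[2]); q=L@np.array([[c,s],[-s,c]])+p[:2]; return np.c_[q,np.full(len(q),z)]
if __name__=='__main__':
    t=np.load('pics/t0.npz');s=np.load('pics/s0.npz')
    ct=lambda a:(np.array(a)+.5)/3.5-.5+[145,135]
    cs=lambda a:(np.array(a)+.5)/4.5-.5+[175,150]
    D={'blue':(ct([(24,150),(193,92),(273,325),(100,387)]),cs([(699,110),(622,218),(395,128),(484,36)])),
     'grey':(ct([(470,113),(612,17),(762,213),(622,322)]),cs([(376,340),(316,490),(42,428),(115,288)]))}
    for n,(a,b) in D.items():
        for w in((1,1),(1,0),(0,1)):
            f=lambda p:np.r_[w[0]*np.ravel([proj(t,x)-y for x,y in zip(pts(p),a)]),w[1]*np.ravel([proj(s,x)-y for x,y in zip(pts(p),b)])]
            r=least_squares(f,[.55,0,.4]); print(n,w,r.x[:2].round(4),np.degrees(r.x[2]).round(2),np.sqrt((r.fun**2).mean()).round(2))
E
python3 fit.py
```

```text
blue (1, 1) [0.5179 0.1598] 19.42 0.98
blue (1, 0) [0.5171 0.1595] 19.44 0.74
blue (0, 1) [0.5198 0.1597] 19.37 0.59
grey (1, 1) [ 0.5713 -0.1995] 34.66 1.03
grey (1, 0) [ 0.5703 -0.1991] 34.65 0.59
grey (0, 1) [ 0.5732 -0.2005] 34.69 0.77
```

```bash
cat >> h.py <<'E'
B=np.array([.5179,.1598,np.radians(19.42)]); G=np.array([.5713,-.1995,np.radians(34.66)])
def loc(p,x,y,z): c,s=np.cos(p[2]),np.sin(p[2]); return np.array([p[0]+c*x-s*y,p[1]+s*x+c*y,z])
def rel(pos,yaw):
    o=ctrl.get_obs(); Rt=R.from_euler('xyz',o['orientation'],degrees=True)
    d=Rt.inv().apply(np.array(pos)-o['tool_pos'])*100
    r=(Rt.inv()*R.from_euler('xyz',[180,0,yaw],degrees=True)).as_rotvec(degrees=True)
    return np.r_[d,r].round(2)
E
python3 - <<'E'
from h import *
t=np.load('pics/t0.npz');s=np.load('pics/s0.npz')
for y in(.0675,-.0675):
    p=loc(B,0,y,.106); print(p,(proj(t,p)-[145,135]+.5)*3.5,(proj(s,p)-[175,150]+.5)*4.5)
e=loc(B,0,-.0675,.2); print(e,rel(e,19.42-180))
E
```

```text
[0.4954569 0.2234597 0.106    ] [ 53.14875797 260.17753298] [589.11863112  46.01855083]
[0.5403431 0.0961403 0.106    ] [227.70861424 198.92709018] [507.19032037 143.8036921 ]
[0.5403431 0.0961403 0.2      ] [-5.341e+01  5.485e+01 -8.900e-01  9.000e-02 -1.000e-02  3.940e+00]
```

Request:
send_rows(plan=[[[-53.4,54.8,-1.5,0,0,3.9],[-53.4,54.8,-1.5,0,0,3.9],[-53.4,54.8,-1.5,0,0,3.9],[-53.4,54.8,-1.5,0,0,3.9],[-53.4,54.8,-1.5,0,0,3.9],[-53.4,54.8,-1.5,0,0,3.9],[-53.4,54.8,-1.5,0,0,3.9],[-53.4,54.8,-1.5,0,0,3.9]]], fingers=0.5)

```text
clock: 0.77
tool_pos: [0.3865, -0.3063, 0.1976]
orientation: [180.0, 0.0, -160.6]
force: [1.8, 0.2, -0.8]
opening: 0.0447
gripper_force: 0.0
```

Run:
```python
from h import *
print(rel(loc(B,0,-.0675,.2),19.42-180))
```

```text
[-2.790e+01  3.283e+01 -2.300e-01  1.000e-02  0.000e+00  3.000e-02]
```

Request:
send_rows(plan=[[[-27.9,32.8,-0.2,0,0,0],[-27.9,32.8,-0.2,0,0,0],[-27.9,32.8,-0.2,0,0,0],[-27.9,32.8,-0.2,0,0,0],[-27.9,32.8,-0.2,0,0,0],[-27.9,32.8,-0.2,0,0,0],[-27.9,32.8,-0.2,0,0,0],[-27.9,32.8,-0.2,0,0,0]]])

```text
clock: 1.43
tool_pos: [0.5056, 0.0052, 0.1993]
orientation: [180.0, 0.0, -160.5]
force: [0.2, -1.3, 0.3]
opening: 0.044
gripper_force: 0.0
```

Run:
```python
from h import *
print(rel(loc(B,0,-.0675,.2),19.42-180))
```

```text
[-6.31  7.41 -0.07  0.01  0.01  0.06]
```

Request:
send_rows(plan=[[[-6.3,7.4,0,0,0,0],[-6.3,7.4,0,0,0,0],[-6.3,7.4,0,0,0,0],[-6.3,7.4,0,0,0,0],[-6.3,7.4,0,0,0,0],[-6.3,7.4,0,0,0,0]]])

```text
clock: 1.93
tool_pos: [0.5397, 0.0933, 0.1989]
orientation: [-180.0, -0.1, -160.5]
force: [-0.4, -0.4, 0.2]
opening: 0.0438
gripper_force: 0.0
```

Run:
```python
from h import *
print(rel(loc(B,0,-.0675,.2),19.42-180))
w=snap('wrist','w0'); 
for x in(.028,-.028): print(proj(w,loc(B,x,-.0675,.106)))
```

```text
[-0.15  0.25 -0.11 -0.01 -0.06  0.05]
[256.53290636 216.1200116 ]
[256.77064245 155.75173905]
```

View pics/w0.png

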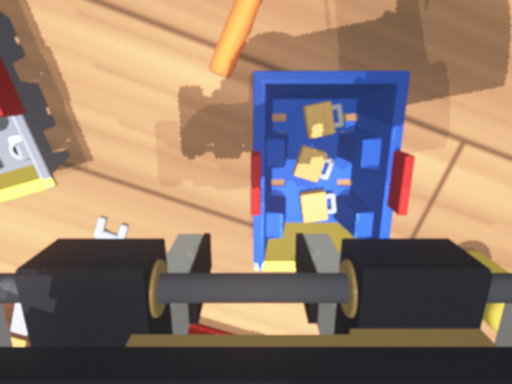

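Wrist view: near ear at column 256, rows 153–214, within 2 px of the prediction. I'll descend and grip.

Request:
send_rows(plan=[[[-0.1,0.2,3,0,0,0],[-0.1,0.2,6,0,0,0],[-0.1,0.2,9,0,0,0],[-0.1,0.2,11,0,0,0],[-0.1,0.2,12,0,0,0],[-0.1,0.2,12.5,0,0,0],[-0.1,0.2,12.5,0,0,0],[-0.1,0.2,12.5,0,0,0]]])

```text
clock: 2.65
tool_pos: [0.5414, 0.0959, 0.0754]
orientation: [-180.0, 0.1, -160.6]
force: [0.2, 0.3, 0.0]
opening: 0.0439
gripper_force: 0.0
```

Request:
send_rows(plan=[[[0,0,0,0,0,0],[0,0,0,0,0,0],[0,0,0,0,0,0],[0,0,0,0,0,0],[0,0,0,0,0,0],[0,0,0,0,0,0],[0,0,0,0,0,0],[0,0,0,0,0,0]]], fingers=0)

```text
clock: 3.32
tool_pos: [0.5405, 0.0961, 0.0743]
orientation: [-180.0, -0.0, -160.5]
force: [-0.1, -0.1, -0.2]
opening: 0.0011
gripper_force: 0.0
```

Run:
```python
from h import *
o=ctrl.get_obs();print(o['opening'],o['gripper_force'],o['force'])
w=snap('wrist','w1');s=snap('scene','s1')
i=cv2.resize(s['img'][100:250,200:380,::-1],(480,400),interpolation=cv2.INTER_CUBIC)
cv2.imwrite('pics/m1.png',np.hstack([cv2.resize(w['img'][80:300,150:412,::-1],(310,260)),cv2.resize(i,(490,408))[:260]*0+0]) if 0 else np.vstack([cv2.resize(w['img'][:,:,::-1],(400,300)),cv2.resize(i,(400,300))]))
```

```text
0.001071908538763243 0.0 [-0.07177336 -0.05307243 -0.23302603]
```

View pics/m1.png

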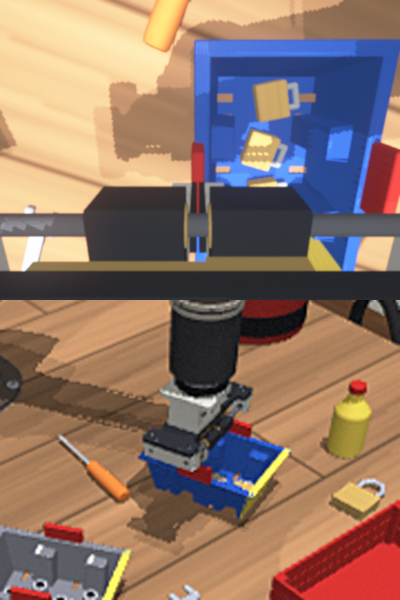

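The picture shows the fingers either side of the red ear, though the opening reads 1 mm with no force. I'll wait and lift slightly to test.

Request:
send_rows(plan=[[[0,0,0,0,0,0],[0,0,0,0,0,0],[0,0,-0.3,0,0,0],[0,0,-0.6,0,0,0],[0,0,-1.0,0,0,0],[0,0,-1.0,0,0,0],[0,0,-1.0,0,0,0],[0,0,-1.0,0,0,0]]])

```text
clock: 4.08
tool_pos: [0.5405, 0.0961, 0.0843]
orientation: [180.0, 0.0, -160.5]
force: [-0.0, 0.1, 0.3]
opening: 0.0002
gripper_force: 0.0
```

Run:
```python
from h import *
o=ctrl.get_obs();print(o['opening'],o['gripper_force'],o['force'],o['moment'])
w=snap('wrist','w2')
i=w['img'][150:340,150:370,::-1]
cv2.imwrite('pics/w2c.png',cv2.resize(i,None,fx=3,fy=3,interpolation=cv2.INTER_CUBIC))
```

```text
0.0001984359570829723 0.0 [-0.00794913  0.07128331  0.29149048] [0.00843157 0.0247904  0.01975196]
```

View pics/w2c.png

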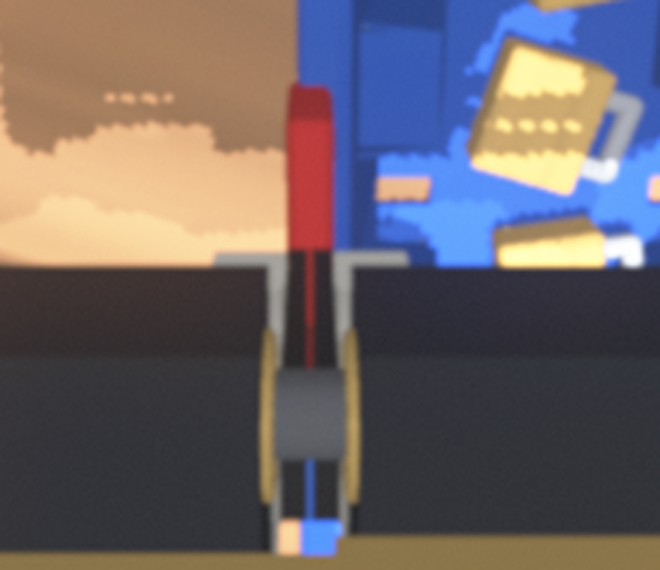

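Run:
```python
from h import *
w=np.load('pics/w2.npz');o=ctrl.get_obs();Rt=R.from_euler('xyz',o['orientation'],degrees=True)
print(o['tool_pos'],w['pose'].round(3), w['K'][0,0])
c=lambda p:((proj(w,p)-[150,150]+.5)*3).round()
print('cam in tool',Rt.inv().apply(w['pose'][:3,3]-o['tool_pos']).round(4),Rt.inv().apply(w['pose'][:3,2]).round(3))
for d in(0,-.019,-.047,-.066):print(d,c(o['tool_pos']+Rt.apply([0,0,d])))
for x in(.028,0,-.028):print('ear',x,c(loc(B,x,-.0675,.106)),c(loc(B,x,-.0675,.08)))
```

```text
[0.54046538 0.09603553 0.08420117] [[-0.333  0.903  0.271  0.468]
 [ 0.943  0.319  0.096  0.069]
 [ 0.     0.288 -0.958  0.278]
 [ 0.     0.     0.     1.   ]] 331.4694119369686
cam in tool [ 0.0775 -0.001  -0.1933] [-0.288  0.     0.958]
0 [314. 222.]
-0.019 [315. 260.]
-0.047 [316. 330.]
-0.066 [317. 392.]
ear 0.028 [315. 397.] [315. 333.]
ear 0 [316. 265.] [315. 215.]
ear -0.028 [316. 122.] [315.  87.]
```

Run:
```python
from h import *
s=snap('scene','s2');o=ctrl.get_obs();Rt=R.from_euler('xyz',o['orientation'],degrees=True)
i=np.ascontiguousarray(s['img'][140:220,250:350,::-1]);i=cv2.resize(i,None,fx=7,fy=7,interpolation=cv2.INTER_CUBIC)
for d in(0,-.019,-.047,-.066):
    p=(proj(s,o['tool_pos']+Rt.apply([0,0,d]))-[250,140]+.5)*7; print(d,p.round()); cv2.circle(i,tuple(int(v) for v in p),4,(0,255,0),-1)
for x in(-.028,0,.028):print((proj(s,loc(B,x,-.0675,.106))-[250,140]+.5)*7)
cv2.imwrite('pics/s2c.png',i)
```

```text
0 [262. 328.]
-0.019 [264. 298.]
-0.047 [266. 254.]
-0.066 [268. 224.]
[212.78243589 273.62280331]
[263.96272057 293.69463215]
[315.8877937  314.05855133]
```

View pics/s2c.png

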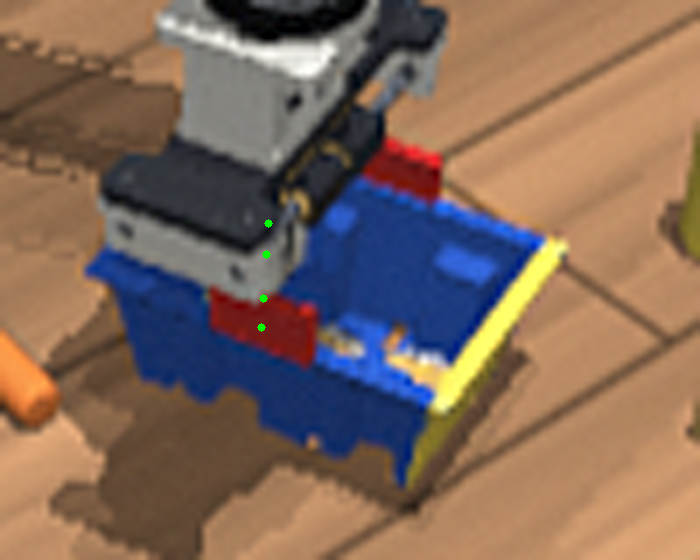

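The scene crop shows that the fingertips shut just above the ear. Both the body's edge and the wrist view put the real tips about 37 mm behind the reported TCP. I'll open, go 47 mm lower and grip again.

Request:
send_rows(plan=[[[0,0,0,0,0,0],[0,0,0,0,0,0],[0,0,0,0,0,0],[0,0,0,0,0,0],[0,0,0.5,0,0,0],[0,0,1.0,0,0,0],[0,0,1.5,0,0,0],[0,0,2.0,0,0,0]]], fingers=0.5)

```text
clock: 4.85
tool_pos: [0.5403, 0.096, 0.0635]
orientation: [180.0, -0.0, -160.5]
force: [0.7, -0.2, -0.2]
opening: 0.0428
gripper_force: 0.0
```

Request:
send_rows(plan=[[[0,0,0.5,0,0,0],[0,0,1.0,0,0,0],[0,0,1.5,0,0,0],[0,0,2.0,0,0,0],[0,0,2.4,0,0,0],[0,0,2.7,0,0,0],[0,0,2.7,0,0,0],[0,0,2.7,0,0,0]]])

```text
clock: 5.52
tool_pos: [0.5406, 0.096, 0.0371]
orientation: [-180.0, -0.0, -160.5]
force: [-1.2, 0.6, 0.3]
opening: 0.0436
gripper_force: 0.0
```

Request:
send_rows(plan=[[[0,0,0,0,0,0],[0,0,0,0,0,0],[0,0,0,0,0,0],[0,0,0,0,0,0],[0,0,0,0,0,0],[0,0,0,0,0,0],[0,0,0,0,0,0],[0,0,0,0,0,0]]], fingers=0)

```text
clock: 6.18
tool_pos: [0.5407, 0.0962, 0.0375]
orientation: [180.0, 0.0, -160.5]
force: [-1.9, 0.4, 2.6]
opening: 0.0132
gripper_force: 29.6
```

The grip reads 13 mm, wider than the 9 mm ear, so the tips may be pinching the rim lip. I'll regrip 6 mm higher.

Request:
send_rows(plan=[[[0,0,0,0,0,0],[0,0,0,0,0,0],[0,0,0,0,0,0],[0,0,-0.3,0,0,0],[0,0,-0.6,0,0,0],[0,0,-0.6,0,0,0],[0,0,-0.6,0,0,0]]], fingers=0.4)

```text
clock: 6.77
tool_pos: [0.5408, 0.0962, 0.0436]
orientation: [180.0, 0.0, -160.5]
force: [1.1, -0.6, 0.6]
opening: 0.035
gripper_force: 0.0
```

Request:
send_rows(plan=[[[0,0,0,0,0,0],[0,0,0,0,0,0],[0,0,0,0,0,0],[0,0,0,0,0,0],[0,0,0,0,0,0],[0,0,0,0,0,0],[0,0,0,0,0,0],[0,0,0,0,0,0]]], fingers=0)

```text
clock: 7.43
tool_pos: [0.5406, 0.096, 0.0433]
orientation: [-180.0, 0.0, -160.5]
force: [-0.5, -0.8, 2.8]
opening: 0.0126
gripper_force: 29.8
```

Request:
send_rows(plan=[[[0,0,-0.2,0,0,0],[0,0,-0.5,0,0,0],[0,0,-1.0,0,0,0],[0,0,-1.7,0,0,0],[0,0,-2.5,0,0,0],[0,0,-3.0,0,0,0],[0,0,-3.0,0,0,0],[0,0,-3.0,0,0,0]]])

```text
clock: 8.1
tool_pos: [0.5408, 0.0962, 0.0738]
orientation: [180.0, 0.1, -160.5]
force: [-0.6, -0.7, -4.4]
opening: 0.0104
gripper_force: 37.0
```

Run:
```python
from h import *
o=ctrl.get_obs();print(o['opening'],o['gripper_force'],o['force'],o['moment'],o['tool_pos'],o['joint_pos'])
w=snap('wrist','w3');s=snap('scene','s3')
i=cv2.resize(s['img'][110:230,220:380,::-1],(640,480),interpolation=cv2.INTER_CUBIC)
j=cv2.resize(w['img'][40:280,200:450,::-1],(500,480),interpolation=cv2.INTER_CUBIC)
cv2.imwrite('pics/m3.png',cv2.resize(np.hstack([i,j]),None,fx=.7,fy=.7,interpolation=cv2.INTER_AREA))
```

```text
0.01040550249503155 37.005729708689614 [-0.60648861 -0.68184387 -4.35139604] [-0.26593166 -0.07187751  0.03317392] [0.54079764 0.09622315 0.07376438] [ 3.05223260e+01  1.49233359e+01 -2.42574916e+01 -5.82332847e-03
 -5.07566119e+01 -1.01058484e+02]
```

View pics/m3.png

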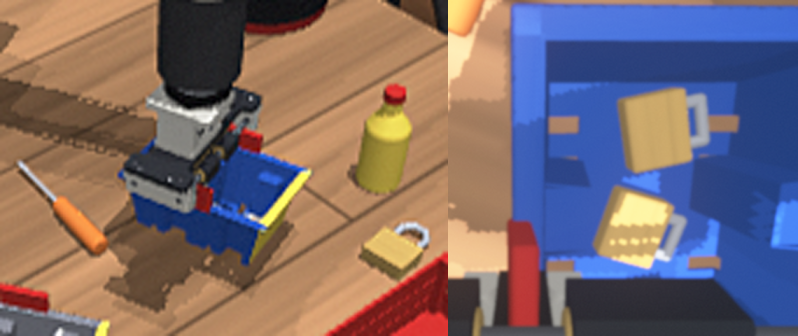

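Held: the force is -4.4 N and the picture shows the ear between the pads with the tote level. Lifting clear and carrying.

Request:
send_rows(plan=[[[0,0,-0.8,0,0,0],[0,0,-2.2,0,0,0],[0,0,-4.0,0,0,0],[0,0,-6.0,0,0,0],[0,0,-8.0,0,0,0],[0,0,-9.8,0,0,0],[0,0,-11.0,0,0,0],[0,0,-11.5,0,0,0]]])

```text
clock: 8.87
tool_pos: [0.5414, 0.0963, 0.1907]
orientation: [180.0, 0.2, -160.5]
force: [0.1, 1.3, -2.9]
opening: 0.0104
gripper_force: 36.9
```

Request:
send_rows(plan=[[[0.3,-0.8,0,0,0,-3],[1.1,-2.7,0,0,0,-8],[2.2,-5.6,0,0,0,-14],[3.4,-8.7,0,0,0,-21],[4.6,-11.8,0,0,0,-28],[5.9,-14.9,0,0,0,-35],[7.1,-18.0,0,0,0,-42],[8.0,-20.4,0,0,0,-49]]])

```text
clock: 9.53
tool_pos: [0.5323, -0.1249, 0.1878]
orientation: [180.0, -0.0, -111.3]
force: [0.6, 0.5, -3.8]
opening: 0.0096
gripper_force: 37.1
```

Request:
send_rows(plan=[[[0,0,0,0,0,-7],[0,0,0,0,0,-14],[0,0,0,0,0,-21],[0,0,0,0,0,-28],[0,0,0,0,0,-35],[0,0,0,0,0,-42],[0,0,0,0,0,-49],[0,0,0,0,0,-56]]])

```text
clock: 10.2
tool_pos: [0.5327, -0.1228, 0.1876]
orientation: [180.0, 0.1, -55.3]
force: [-0.3, 0.9, -3.2]
opening: 0.01
gripper_force: 37.5
```

Request:
send_rows(plan=[[[0,0,0,0,0,-7],[0,0,0,0,0,-14],[0,0,0,0,0,-21],[0,0,0,0,0,-28],[0,0,0,0,0,-35],[0,0,0,0,0,-41],[0,0,0,0,0,-45],[0,0,0,0,0,-48]]])

```text
clock: 10.87
tool_pos: [0.5326, -0.1228, 0.1876]
orientation: [-180.0, 0.1, -7.4]
force: [-0.1, 1.1, -4.2]
opening: 0.0101
gripper_force: 37.6
```

```bash
cat >> h.py <<'E'
F=np.array([G[0],G[1],G[2]+np.pi])
E
python3 - <<'E'
from h import *
o=ctrl.get_obs();print(o['opening'],o['gripper_force'],o['force'],o['moment'],o['tool_pos'],o['orientation'],o['joint_pos'].round(1))
e=loc(F,0,-.0675,o['tool_pos'][2]);print(e,rel(e,34.66))
E
```

```text
0.010064484940538597 37.571666847215965 [-0.05866635  1.12591045 -4.17080283] [ 0.1122694   0.13848356 -0.0334955 ] [ 0.53260429 -0.12275932  0.18755027] [-1.79982483e+02  7.43962613e-02 -7.37620516e+00] [  7.5   8.7 -15.9  -0.  -65.5  75.1]
[ 0.53291238 -0.14397846  0.18755027] [ 3.000e-01  2.100e+00 -0.000e+00 -4.000e-02  6.000e-02 -4.204e+01]
```

Request:
send_rows(plan=[[[0,0.3,0,0,0,-6],[0.1,0.8,0,0,0,-13],[0.2,1.3,0,0,0,-20],[0.3,1.8,0,0,0,-27],[0.3,2.1,0,0,0,-33],[0.3,2.1,0,0,0,-38],[0.3,2.1,0,0,0,-41],[0.3,2.1,0,0,0,-42]]])

```text
clock: 11.53
tool_pos: [0.5327, -0.1441, 0.1875]
orientation: [-179.9, 0.1, 34.5]
force: [-0.2, -0.3, -2.7]
opening: 0.0098
gripper_force: 37.6
```

Request:
send_rows(plan=[[[0,0,0,0,0,0],[0,0,0,0,0,0],[0,0,0,0,0,0],[0,0,0,0,0,0]]])

```text
clock: 11.87
tool_pos: [0.5332, -0.1441, 0.1881]
orientation: [-180.0, 0.0, 34.4]
force: [-0.4, 0.0, -3.9]
opening: 0.0101
gripper_force: 37.6
```

Run:
```python
from h import *
o=ctrl.get_obs();print(o['force'],o['moment'],o['tool_pos'],o['orientation'])
e=loc(F,0,-.0675,o['tool_pos'][2]);print(e,rel(e,34.66))
t=snap('top','t4');s=snap('scene','s4');w=snap('wrist','w4')
a=cv2.resize(t['img'][150:245,270:375,::-1],(400,362),interpolation=cv2.INTER_CUBIC)
b=cv2.resize(s['img'][155:280,170:308,::-1],(400,362),interpolation=cv2.INTER_CUBIC)
cv2.imwrite('pics/m4.png',np.hstack([a,b]))
# projected rim corners, TCP->ear z: underside=tcp-.0433
for n,im,off,sc in(('t',t,(270,150),400/105),('s',s,(170,155),400/138)):
    for x,y in((1,1),(1,-1),(-1,-1),(-1,1)):
        print(n,x,y,((proj(im,loc(F,x*.0995,y*.07,o['tool_pos'][2]-.0433+.08))-off+.5)*sc).round(),((proj(im,loc(G,x*.0995,y*.07,.08))-off+.5)*sc).round())
```

```text
[-0.44516972  0.03789412 -3.94625229] [ 0.07164833  0.2298115  -0.05329802] [ 0.53322139 -0.14407383  0.18813948] [-1.79988537e+02  9.49202496e-03  3.43652713e+01]
[ 0.53291238 -0.14397846  0.18813948] [-0.02 -0.03  0.   -0.01  0.01 -0.29]
t 1 1 [435. 133.] [33. 64.]
t 1 -1 [250. 267.] [189. -43.]
t -1 -1 [50.  0.] [360. 178.]
t -1 1 [ 232. -124.] [202. 292.]
s 1 1 [ 18. 161.] [260. 203.]
s 1 -1 [74. 67.] [222. 302.]
s -1 -1 [260. 104.] [ 36. 260.]
s -1 1 [219. 204.] [ 87. 166.]
```

View pics/m4.png

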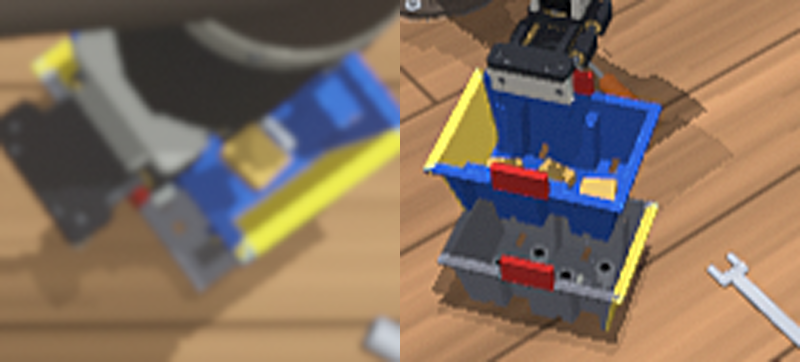

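The last picture shows the right orientation, with the yellow end over the grey's plain end. The far side sags slightly, and I'll work out how much numerically.

Run:
```python
from h import *
from scipy.optimize import least_squares
w=np.load('pics/w4.npz');s=np.load('pics/s4.npz')
h=cv2.cvtColor(w['img'],cv2.COLOR_RGB2HSV)
bl=((h[...,0]>105)&(h[...,0]<130)&(h[...,1]>120)).astype(np.uint8)
tops={c:int(np.argmax(bl[:,c])) for c in range(245,430,15)};print(tops)
left={r:int(np.argmax(bl[r]))for r in range(40,200,20)};print(left)
rd=(((h[...,0]<8)|(h[...,0]>172))&(h[...,1]>130)&(h[...,2]>60)).astype(np.uint8)
n,lab,st,ce=cv2.connectedComponentsWithStats(rd)
for q,c in zip(st,ce):
    if 40<q[4]<20000:print(q,c.round(1))
o=ctrl.get_obs();tp=o['tool_pos'];ear=np.array([0,-.0675,.106])
e0=tp+[0,0,-.0433+.106]
def P(par,l):
    x,roll,pit,yaw,y,z=par
    return R.from_euler('xyz',[roll,pit,o['orientation'][2]+180+yaw],degrees=True).apply(np.array(l)-ear+[x,y,z])+e0
for roll in(0,-2,-4):
    p=(0,roll,0,0,0,0);print(roll,[proj(w,P(p,[a,b,.08])).round(1).tolist() for a,b in((-.0995,-.07),(-.0995,.07))],[proj(w,P(p,[a,.0675,z])).round(1).tolist() for a,z in((-.028,.106),(.028,.106),(-.028,.08))])
```

```text
{245: 46, 260: 44, 275: 44, 290: 44, 305: 44, 320: 44, 335: 44, 350: 45, 365: 45, 380: 45, 395: 45, 410: 45, 425: 45}
{40: 0, 60: 245, 80: 245, 100: 246, 120: 245, 140: 245, 160: 246, 180: 246}
[ 483  192   29   81 1610] [500.7 238.7]
[ 242  197   24   76 1534] [252.9 237.4]
[245 303  20  22 392] [254.2 313.1]
0 [[244.7, 42.9], [567.8, 42.7]] [[571.7, 218.8], [538.7, 330.6], [523.4, 199.9]]
-2 [[242.6, 42.8], [555.9, 44.3]] [[561.6, 214.9], [530.5, 324.0], [514.2, 197.1]]
-4 [[240.5, 42.8], [544.4, 45.8]] [[551.6, 211.2], [522.4, 317.7], [505.3, 194.5]]
```

```bash
cat > fit2.py <<'E'
from h import *
from scipy.optimize import least_squares
w=np.load('pics/w4.npz');s=np.load('pics/s4.npz')
o=ctrl.get_obs();tp=o['tool_pos'];ear=np.array([0,-.0675,.106]);e0=tp+[0,0,-.0433+.106]
def P(p,l):
    return R.from_euler('xyz',[p[1],p[2],o['orientation'][2]+180+p[3]],degrees=True).apply(np.array(l)-ear+[p[0],p[4],p[5]])+e0
W=lambda p,l:proj(w,P(p,l))
C=[([.0995,.07,.08],(28,170)),([.0995,-.07,.08],(80,70)),([-.0995,-.07,.08],(260,104)),([-.0995,.07,.08],(217,210))]
def f(p):
    a,b=W(p,[-.0995,-.07,.08]),W(p,[-.0995,.07,.08]); line=lambda c:a[1]+(b[1]-a[1])*(c-a[0])/(b[0]-a[0])
    d=W(p,[0.0,-.07,.08]); ll=lambda r:a[0]+(d[0]-a[0])*(r-a[1])/(d[1]-a[1])
    far=[W(p,[x,.063,.08]) for x in(-.028,.028)]
    r=[line(260)-43.7,line(425)-44.8,ll(80)-244.6,ll(180)-245.4,
       W(p,[-.028,-.0675,.08])[1]-196.6, W(p,[-.028,.0675,.08])[1]-191.6, min(x[0] for x in far)-482.6]
    sc=[(proj(s,P(p,l))-((np.array(q)+.5)/(400/138)-.5+[170,155]))*.5 for l,q in C]
    return np.r_[r,np.ravel(sc),p[4]*300,p[5]*300,p[3]*.3]
q=least_squares(f,np.zeros(6),x_scale=[.01,1,1,1,.01,.01]);print(q.x.round(4));print(q.fun.round(1))
E
python3 fit2.py
```

```text
[-1.8000e-03 -2.8784e+00 -2.3866e+00  3.6510e-01  1.6000e-03 -2.2000e-03]
[ 0.1 -0.6 -0.2  0.3  0.2  0.3 -0.3 -1.5 -0.9 -1.1 -0.7  0.1  0.7  0.4
  0.5  0.5 -0.7  0.1]
```

```bash
cat >> fit2.py <<'E'
for fix in(0,-1):
    g=lambda v:f(np.r_[v[:2],fix,v[2:]])
    q=least_squares(g,np.zeros(5),x_scale=[.01,1,1,.01,.01]);print(fix,q.x.round(4));print(q.fun.round(1))
E
python3 fit2.py
python3 - <<'E'
from h import *
for i in range(4):
    ctrl.snapshot('top');o=ctrl.get_obs();print(o['force'].round(2),o['moment'].round(3))
E
```

```text
[-1.8000e-03 -2.8784e+00 -2.3866e+00  3.6510e-01  1.6000e-03 -2.2000e-03]
[ 0.1 -0.6 -0.2  0.3  0.2  0.3 -0.3 -1.5 -0.9 -1.1 -0.7  0.1  0.7  0.4
  0.5  0.5 -0.7  0.1]
0 [-1.0000e-04 -1.8852e+00  4.9080e-01  1.4000e-03 -4.4000e-03]
[ 0.3 -1.6 -0.1  0.6  0.6  0.8 -0.7 -1.5 -0.4 -1.1  0.1  0.   0.5  0.4
 -0.   0.4 -1.3  0.1]
-1 [-8.0000e-04 -2.2843e+00  4.3180e-01  1.5000e-03 -3.5000e-03]
[ 0.2 -1.2 -0.1  0.5  0.4  0.6 -0.5 -1.5 -0.6 -1.1 -0.2  0.1  0.6  0.4
  0.2  0.4 -1.1  0.1]
[ 0.61 -0.36 -3.44] [0.063 0.246 0.011]
[ 0.15 -0.31 -3.75] [ 0.082  0.244 -0.009]
[ 0.53 -0.21 -4.  ] [ 0.025  0.233 -0.022]
[-0.81 -0.18 -4.01] [0.062 0.219 0.008]
```

Request:
send_rows(plan=[[[-0.1,0.1,0,-1.2,0,0],[-0.1,0.1,0.5,-2.3,0,0],[-0.1,0.1,1.5,-2.3,0,0],[-0.1,0.1,2.5,-2.3,0,0],[-0.1,0.1,3.5,-2.3,0,0],[-0.1,0.1,4.5,-2.3,0,0],[-0.1,0.1,5.2,-2.3,0,0],[-0.1,0.1,5.7,-2.3,0,0]]])

```text
clock: 12.88
tool_pos: [0.5325, -0.1456, 0.1297]
orientation: [177.8, 0.1, 34.4]
force: [-0.3, 0.4, -3.8]
opening: 0.0101
gripper_force: 37.7
```

Request:
send_rows(plan=[[[0,0,0.1,0,0,0],[0,0,0.3,0,0,0],[0,0,0.5,0,0,0],[0,0,0.7,0,0,0],[0,0,0.7,0,0,0],[0,0,0.7,0,0,0]]])

```text
clock: 13.38
tool_pos: [0.5333, -0.1458, 0.1244]
orientation: [177.7, -0.0, 34.4]
force: [-0.2, 0.5, -3.5]
opening: 0.0099
gripper_force: 37.7
```

Request:
send_rows(plan=[[[0,0,0.1,0,0,0],[0,0,0.2,0,0,0],[0,0,0.3,0,0,0],[0,0,0.4,0,0,0],[0,0,0.5,0,0,0],[0,0,0.5,0,0,0],[0,0,0.5,0,0,0]]])

```text
clock: 13.97
tool_pos: [0.5333, -0.146, 0.1192]
orientation: [177.7, 0.0, 34.4]
force: [0.1, 0.9, -3.2]
opening: 0.01
gripper_force: 37.7
```

Request:
send_rows(plan=[[[0,0,0.1,0,0,0],[0,0,0.2,0,0,0],[0,0,0.2,0,0,0],[0,0,0.2,0,0,0]]])

```text
clock: 14.3
tool_pos: [0.5333, -0.146, 0.1172]
orientation: [177.7, 0.0, 34.4]
force: [-0.6, -0.2, -3.1]
opening: 0.0099
gripper_force: 37.7
```

Request:
send_rows(plan=[[[0,0,0.1,0,0,0],[0,0,0.2,0,0,0],[0,0,0.2,0,0,0],[0,0,0.2,0,0,0]]])

```text
clock: 14.63
tool_pos: [0.5336, -0.1461, 0.1155]
orientation: [177.7, -0.0, 34.4]
force: [-0.5, 2.0, -0.3]
opening: 0.01
gripper_force: 36.5
```

Request:
send_rows(plan=[[[0,0,0.1,0,0,0],[0,0,0.2,0,0,0],[0,0,0.2,0,0,0],[0,0,0.2,0,0,0]]])

```text
clock: 14.97
tool_pos: [0.5338, -0.1461, 0.1135]
orientation: [177.7, -0.0, 34.4]
force: [-2.3, 2.6, 1.7]
opening: 0.0095
gripper_force: 33.4
```

Request:
send_rows(plan=[[[0,0,0.1,0,0,0],[0,0,0.1,0,0,0],[0,0,0.1,0,0,0]]])

```text
clock: 15.22
tool_pos: [0.5337, -0.146, 0.1127]
orientation: [177.7, -0.0, 34.4]
force: [-3.9, 4.5, 5.8]
opening: 0.0096
gripper_force: 34.1
```

```bash
cat > look.py <<'E'
from h import *
import sys
from scipy.optimize import least_squares
n=sys.argv[1]; dz=float(sys.argv[2]) if len(sys.argv)>2 else .0433
wi=snap('wrist',n)
h=cv2.cvtColor(wi['img'],cv2.COLOR_RGB2HSV)
bl=((h[...,0]>105)&(h[...,0]<130)&(h[...,1]>120)).astype(np.uint8)
t=np.array([[c,np.argmax(bl[:,c])-.3] for c in range(265,470,5) if bl[:,c].any()],float)
l=np.array([[np.argmax(bl[r])-.4,r] for r in range(60,185,5) if bl[r].any()],float)
med=lambda a,i:a[np.abs(a[:,i]-np.median(a[:,i]))<4]
t,l=med(t,1),med(l,0); a=np.polyfit(t[:,0],t[:,1],1);b=np.polyfit(l[:,1],l[:,0],1)
rd=(((h[...,0]<8)|(h[...,0]>172))&(h[...,1]>130)&(h[...,2]>60)).astype(np.uint8)
_,_,st,ce=cv2.connectedComponentsWithStats(rd)
far=[q for q in st if q[4]>300 and 440<q[0]<511]; near=[q for q in st if q[4]>300 and 225<q[0]<265 and q[1]<260]
print('tops',np.polyval(a,[260,425]).round(2),'left',np.polyval(b,[80,180]).round(2),far,near)
o=ctrl.get_obs();print(o['force'].round(1),o['moment'].round(2),o['tool_pos'].round(4),o['orientation'].round(2))
e=loc(F,0,-.0675,0);d=o['tool_pos']-e;c,s=np.cos(F[2]),np.sin(F[2]);print('tcp-ear local mm',(1e3*np.array([c*d[0]+s*d[1],-s*d[0]+c*d[1]])).round(1))
ear=np.array([0,-.0675,.106]);e0=o['tool_pos']+[0,0,-.0433+.106]
def P(p,q): return R.from_euler('xyz',[p[1],p[2],o['orientation'][2]+180+p[3]],degrees=True).apply(np.array(q)-ear+[p[0],p[4],p[5]])+e0
W=lambda p,q:proj(wi,P(p,q))
def f(p):
    A,B_=W(p,[-.0995,-.07,.08]),W(p,[-.0995,.07,.08]);D=W(p,[0,-.07,.08])
    L=lambda c:A[1]+(B_[1]-A[1])*(c-A[0])/(B_[0]-A[0]);M=lambda r:A[0]+(D[0]-A[0])*(r-A[1])/(D[1]-A[1])
    r=[L(260)-np.polyval(a,260),L(425)-np.polyval(a,425),M(80)-np.polyval(b,80),M(180)-np.polyval(b,180)]
    if near:r+=[W(p,[-.028,-.0675,.08])[1]-near[0][1]+.4]
    if far:r+=[W(p,[-.028,.0675,.08])[1]-far[0][1]+.4,min(W(p,[x,.063,.08])[0] for x in(-.028,.028))-far[0][0]+.4]
    return np.r_[r,p[4]*300,p[5]*300,p[3]*.3,p[2]*.5]
q=least_squares(f,np.zeros(6),x_scale=[.01,1,1,1,.01,.01]);p=q.x
og=P(p,[0,0,0]);d=og-[G[0],G[1],0];print('x roll pitch yaw y z',p.round(4),'res',np.abs(q.fun).max().round(1))
print('blue origin in F (mm)',(1e3*np.array([c*d[0]+s*d[1],-s*d[0]+c*d[1],d[2]])).round(1))
E
python3 look.py w5
```

```text
tops [43.7 43.7] left [245.53 245.61] [array([ 489,  196,   23,   77, 1109], dtype=int32)] [array([ 243,  180,   22,   93, 1513], dtype=int32)]
[-3.2  3.   6. ] [1.25 1.15 0.01] [ 0.5337 -0.146   0.1127] [ 1.7768e+02 -3.0000e-02  3.4430e+01]
tcp-ear local mm [0.5 2.1]
x roll pitch yaw y z [-0.0093  8.6877 -6.7727 -2.2559 -0.0092 -0.0129] res 3.9
blue origin in F (mm) [ 7.3 10.  66.4]
```

Request:
send_rows(plan=[[[0,0,-0.1,0,0,0],[0,0,-0.2,0,0,0],[0,0,-0.3,0,0,0],[0,0,-0.3,0,0,0],[0,0,-0.3,0,0,0]]])

```text
clock: 15.68
tool_pos: [0.5329, -0.1461, 0.1147]
orientation: [177.7, 0.1, 34.4]
force: [-0.9, -0.3, -3.8]
opening: 0.0095
gripper_force: 35.5
```

```bash
python3 look.py w6|head -3
```

```text
tops [43.38 44.57] left [245.44 245.64] [array([ 487,  201,   25,   72, 1237], dtype=int32)] [array([ 243,  179,   22,   94, 1518], dtype=int32)]
[-0.4 -0.6 -4.2] [ 0.22  0.3  -0.01] [ 0.533  -0.1461  0.1148] [1.7774e+02 5.0000e-02 3.4400e+01]
tcp-ear local mm [1.2 1.8]
```

Request:
send_rows(plan=[[[0,0,0,0.4,0,0],[0,-0.1,0,0.8,0,0],[0,-0.15,0,1.2,0,0],[0,-0.15,0,1.5,0,0],[0,-0.15,0,1.5,0,0],[0,-0.15,0,1.5,0,0]]])

```text
clock: 16.23
tool_pos: [0.5329, -0.145, 0.1155]
orientation: [179.2, -0.0, 34.4]
force: [-0.6, 0.7, 0.3]
opening: 0.0099
gripper_force: 33.0
```

```bash
python3 look.py w7|head -3
```

```text
tops [43.53 44.71] left [246.6 246.6] [array([ 490,  197,   22,   76, 1036], dtype=int32)] [array([ 243,  197,   22,   76, 1481], dtype=int32)]
[-0.1 -0.5  0.5] [-0.3   0.12 -0.03] [ 0.5329 -0.1449  0.1155] [ 1.7917e+02 -3.0000e-02  3.4410e+01]
tcp-ear local mm [0.6 0.8]
```

Request:
send_rows(plan=[[[0,0,0.1,0,0,0],[0,0,0.15,0,0,0],[0,0,0.15,0,0,0],[0,0,0.15,0,0,0]]])

```text
clock: 16.62
tool_pos: [0.5326, -0.1446, 0.114]
orientation: [179.2, -0.0, 34.4]
force: [-2.6, 2.4, 5.3]
opening: 0.009
gripper_force: 34.5
```

```bash
python3 look.py w8
```

```text
tops [43.36 44.36] left [246.57 246.75] [array([492, 198,  20,  75, 825], dtype=int32)] [array([ 243,  197,   21,   76, 1452], dtype=int32)]
[-2.3  4.2  5.4] [ 1.14  1.15 -0.04] [ 0.5325 -0.1446  0.1139] [ 1.792e+02 -1.000e-02  3.443e+01]
tcp-ear local mm [0.7 0.3]
x roll pitch yaw y z [-1.8000e-03  1.0352e+00 -2.3484e+00 -1.8360e-01 -6.0000e-04 -1.9000e-03] res 1.2
blue origin in F (mm) [ 3.7  1.6 70. ]
```

Request:
send_rows(plan=[[[0,0,-0.05,0,0,0],[0,0,-0.07,0,0,0],[0,0,-0.07,0,0,0]]])

```text
clock: 16.92
tool_pos: [0.5326, -0.1448, 0.1144]
orientation: [179.2, -0.0, 34.4]
force: [-2.3, 1.9, 2.9]
opening: 0.0093
gripper_force: 34.6
```

Request:
send_rows(plan=[[[0,0,0,0,0,0],[0,0,0,0,0,0],[0,0,0,0,0,0],[0,-0.08,0,0.8,0,0],[0,-0.08,0,0.8,0,0],[0,-0.08,0,0.8,0,0]]], fingers=0.25)

```text
clock: 17.42
tool_pos: [0.5324, -0.1444, 0.1143]
orientation: [-180.0, -0.0, 34.4]
force: [0.2, 0.7, -0.4]
opening: 0.0217
gripper_force: 0.0
```

```bash
python3 look.py w9
python3 - <<'E'
from h import *
snap('scene','s9')
E
```

```text
tops [44.81 43.72] left [244.67 245.29] [array([494, 200,  18,  73, 713], dtype=int32)] [array([ 239,  196,   20,   77, 1355], dtype=int32)]
[ 0.9 -0.2 -0.2] [-0.13  0.06 -0.02] [ 0.5323 -0.1444  0.1143] [-180.     -0.     34.39]
tcp-ear local mm [ 0.7 -0. ]
x roll pitch yaw y z [-1.6000e-03  2.5227e+00 -2.1518e+00 -9.6200e-02 -1.6000e-03 -4.0000e-03] res 1.2
blue origin in F (mm) [ 3.6  3.1 70. ]
```

```bash
sed -e "s/^wi=snap.*/wi=dict(np.load('pics\/w2.npz'))/" -e "s/o=ctrl.get_obs();print/o=dict(tool_pos=np.array([.54046,.09604,.0842]),orientation=np.array([180,0,-160.5]),force=np.zeros(3),moment=np.zeros(3));print/" -e "s/-.0433+.106\]/-.0842+.106]/" look.py > look2.py; python3 look2.py x; sed -e "s/w2.npz/w0.npz/" -e "s/\.54046,.09604,.0842/.5397,.0933,.1989/" -e "s/-.0842+.106\]/-.1989+.106]/" -e "s/p\[4\]\*300,p\[5\]\*300/p[4]*50,p[5]*300/" look2.py > look3.py; sed -i 's/range(265,470,5)/range(265,400,5)/;s/425/390/g;s/440<q\[0\]<511/370<q[0]<440/' look3.py; python3 look3.py x
```

```text
tops [54.03 52.86] left [249.6 249.6] [array([ 453,  179,   56,   95, 3703], dtype=int32)] [array([245, 178,  16,  94, 873], dtype=int32)]
[0. 0. 0.] [0. 0. 0.] [0.5405 0.096  0.0842] [ 180.     0.  -160.5]
tcp-ear local mm [-142.7 -193.1]
x roll pitch yaw y z [-3.0000e-04  1.3882e+00 -9.5790e-01  6.2800e-02 -9.0000e-04 -1.8000e-03] res 0.6
blue origin in F (mm) [-1.622e+02 -3.271e+02 -2.000e-01]
tops [71.66 70.7 ] left [253.6 253.6] [array([ 389,  152,   25,   63, 1136], dtype=int32)] [array([251, 152,   9,  63, 552], dtype=int32)]
[0. 0. 0.] [0. 0. 0.] [0.5397 0.0933 0.1989] [ 180.     0.  -160.5]
tcp-ear local mm [-140.5 -191.3]
x roll pitch yaw y z [ 2.3000e-03  1.2788e+00 -1.9940e-01  1.6880e-01  1.9000e-03 -4.0000e-04] res 0.2
blue origin in F (mm) [-161.7 -327.4    1.2]
```

The baseline on the bench shows the same apparent slope, so the blue tote is level on the lugs. Next I'll regrip, press lightly and slide.

Request:
send_rows(plan=[[[0,0,0,0,0,0],[0,0,0,0,0,0],[0,0,0,0,0,0],[0,0,0,0,0,0],[0,0,0,0,0,0],[0,0,0,0,0,0],[0,0,0.05,0,0,0],[0,0,0.05,0,0,0]]], fingers=0)

```text
clock: 18.18
tool_pos: [0.5321, -0.1441, 0.1142]
orientation: [180.0, -0.0, 34.4]
force: [-1.8, 1.3, 3.4]
opening: 0.0088
gripper_force: 30.0
```

Request:
send_rows(plan=[[[-0.05,0,0.05,0,0,0],[-0.1,0,0.05,0,0,0],[-0.15,0,0.05,0,0,0],[-0.15,0,0.05,0,0,0]]])

```text
clock: 18.52
tool_pos: [0.5319, -0.1444, 0.1142]
orientation: [180.0, -0.1, 34.4]
force: [0.0, 5.4, 5.4]
opening: 0.0091
gripper_force: 30.0
```

Request:
send_rows(plan=[[[-0.05,0,0,0,0,0],[-0.1,0,0,0,0,0],[-0.1,0,0,0,0,0]]])

```text
clock: 18.77
tool_pos: [0.5316, -0.1449, 0.1143]
orientation: [179.9, -0.2, 34.5]
force: [1.7, 5.6, 5.6]
opening: 0.0088
gripper_force: 30.0
```

Request:
send_rows(plan=[[[-0.05,0,0,0,0,0],[-0.1,0,0,0,0,0],[-0.1,0,0,0,0,0]]])

```text
clock: 19.02
tool_pos: [0.5307, -0.146, 0.1142]
orientation: [179.9, -0.1, 34.5]
force: [2.0, 3.5, 4.8]
opening: 0.0091
gripper_force: 30.0
```

Request:
send_rows(plan=[[[-0.05,0,0,0,0,0],[-0.1,0,0,0,0,0],[-0.1,0,0,0,0,0]]])

```text
clock: 19.27
tool_pos: [0.5299, -0.1467, 0.1142]
orientation: [179.9, -0.1, 34.4]
force: [2.7, 3.6, 5.1]
opening: 0.0089
gripper_force: 30.0
```

Request:
send_rows(plan=[[[-0.05,0,0,0,0,0],[-0.1,0,0,0,0,0],[-0.1,0,0,0,0,0]]])

```text
clock: 19.52
tool_pos: [0.5289, -0.1474, 0.1141]
orientation: [179.9, -0.1, 34.4]
force: [3.5, 3.5, 6.2]
opening: 0.0087
gripper_force: 30.0
```

Request:
send_rows(plan=[[[-0.05,0,0,0,0,0],[-0.1,0,0,0,0,0],[-0.1,0,0,0,0,0]]])

```text
clock: 19.77
tool_pos: [0.5279, -0.148, 0.114]
orientation: [179.9, -0.1, 34.4]
force: [4.0, 2.3, 5.6]
opening: 0.0089
gripper_force: 30.0
```

Request:
send_rows(plan=[[[-0.05,0,0,0,0,0],[-0.1,0,0,0,0,0],[-0.1,0,0,0,0,0]]])

```text
clock: 20.02
tool_pos: [0.5267, -0.1486, 0.1139]
orientation: [179.9, -0.1, 34.4]
force: [2.8, 1.7, 5.9]
opening: 0.0086
gripper_force: 30.0
```

Request:
send_rows(plan=[[[-0.05,0,0,0,0,0],[-0.1,0,0,0,0,0],[-0.1,0,0,0,0,0]]])

```text
clock: 20.27
tool_pos: [0.5254, -0.1492, 0.1135]
orientation: [180.0, -0.0, 34.4]
force: [0.9, 0.2, -2.9]
opening: 0.0085
gripper_force: 30.0
```

The vertical force flipped to -2.9 N, so the lugs have met the notches. Lowering.

Request:
send_rows(plan=[[[0,0,0.05,0,0,0],[0,0,0.1,0,0,0],[0,0,0.15,0,0,0],[0,0,0.15,0,0,0]]])

```text
clock: 20.6
tool_pos: [0.5239, -0.1491, 0.1109]
orientation: [-179.9, 0.1, 34.4]
force: [-0.1, 0.6, -2.7]
opening: 0.0093
gripper_force: 30.0
```

Request:
send_rows(plan=[[[0,0,0.05,0,0,0],[0,0,0.1,0,0,0],[0,0,0.1,0,0,0]]])

```text
clock: 20.85
tool_pos: [0.5244, -0.1491, 0.1107]
orientation: [-180.0, 0.1, 34.4]
force: [-2.0, 1.2, -1.8]
opening: 0.0088
gripper_force: 30.0
```

Request:
send_rows(plan=[[[0,0,0.05,0,0,0],[0,0,0.1,0,0,0],[0,0,0.1,0,0,0]]])

```text
clock: 21.1
tool_pos: [0.5247, -0.149, 0.1104]
orientation: [-180.0, 0.0, 34.4]
force: [-5.1, 2.3, 5.4]
opening: 0.0087
gripper_force: 30.0
```

Request:
send_rows(plan=[[[0,0,0.05,0,0,0],[0,0,0.1,0,0,0],[0,0,0.1,0,0,0]]])

```text
clock: 21.35
tool_pos: [0.5247, -0.1491, 0.1103]
orientation: [180.0, 0.0, 34.4]
force: [-8.5, 4.3, 12.4]
opening: 0.0086
gripper_force: 30.0
```

```bash
python3 look.py w10
```

```text
tops [43.95 44.78] left [248.25 248.03] [array([496, 208,  16,  65, 536], dtype=int32)] [array([ 242,  196,   22,   77, 1463], dtype=int32)]
[-7.5  4.8 13.2] [ 1.36  2.8  -0.05] [ 0.5247 -0.1491  0.1103] [1.7999e+02 1.0000e-02 3.4430e+01]
tcp-ear local mm [ 9.6 -0.5]
x roll pitch yaw y z [-6.0000e-04  4.4426e+00 -3.1480e-01 -1.0535e+00 -2.3000e-03 -4.7000e-03] res 1.4
blue origin in F (mm) [11.2  5.6 67.7]
```

Request:
send_rows(plan=[[[0,0,-0.1,0,0,0],[0,0,-0.15,0,0,0],[0,0,-0.15,0,0,0]]])

```text
clock: 21.65
tool_pos: [0.525, -0.149, 0.1104]
orientation: [-180.0, 0.0, 34.4]
force: [-2.0, 1.1, 1.9]
opening: 0.0086
gripper_force: 30.0
```

Request:
send_rows(plan=[[[0,0,0,0,0,0],[0,0,0,0,0,0],[0,0,0,0,0,0],[0,0,0,0,0,0]]], fingers=0.3)

```text
clock: 21.98
tool_pos: [0.5254, -0.1491, 0.1104]
orientation: [180.0, -0.0, 34.4]
force: [0.9, 1.0, -0.3]
opening: 0.0251
gripper_force: 0.0
```

```bash
python3 look.py w11
python3 - <<'E'
from h import *
# grey displacement: register front patch of grey tote in scene image, before/after
a=cv2.cvtColor(np.load('pics/s0.npz')['img'],cv2.COLOR_RGB2GRAY)
for n in('s9','s11'):
    b=cv2.cvtColor(snap('scene',n)['img'] if n=='s11' else np.load('pics/s9.npz')['img'],cv2.COLOR_RGB2GRAY)
    for (x0,y0,x1,y1) in((190,247,245,272),(203,243,224,256),(238,246,250,268)):
        p=a[y0:y1,x0:x1]; S=b[y0-6:y1+6,x0-6:x1+6]; r=cv2.matchTemplate(cv2.resize(S,None,fx=4,fy=4,interpolation=2),cv2.resize(p,None,fx=4,fy=4,interpolation=2),cv2.TM_CCOEFF_NORMED); _,m,_,l=cv2.minMaxLoc(r); print(n,m.round(3),(np.array(l)/4-6))
E
```

```text
tops [44.5  45.69] left [247.6 247.6] [array([495, 205,  17,  68, 590], dtype=int32)] [array([ 242,  197,   20,   76, 1340], dtype=int32)]
[-0.3 -0.5 -0.3] [-0.19  0.14  0.  ] [ 0.5254 -0.1491  0.1104] [ 1.7999e+02 -1.0000e-02  3.4420e+01]
tcp-ear local mm [ 9.1 -0.1]
x roll pitch yaw y z [-1.0000e-03  2.9627e+00 -1.3324e+00 -7.8380e-01 -1.3000e-03 -3.4000e-03] res 1.0
blue origin in F (mm) [11.9  4.1 67.2]Traceback (most recent call last):
  File "<stdin>", line 7, in <module>
AttributeError: 'float' object has no attribute 'round'
```

```bash
cat > trk.py <<'E'
from h import *
def tr(A,B,c,hw=9,se=9):
    x,y=np.round(c).astype(int); a,b=[cv2.resize(i,None,fx=4,fy=4,interpolation=cv2.INTER_CUBIC) for i in(A[y-hw:y+hw,x-hw:x+hw],B[y-hw-se:y+hw+se,x-hw-se:x+hw+se])]
    r=cv2.matchTemplate(b,a,cv2.TM_CCOEFF_NORMED);_,m,_,l=cv2.minMaxLoc(r);return np.array(l)/4-se,round(m,3)
s=snap('scene','s11');A0=np.load('pics/s0.npz')['img'];A9=np.load('pics/s9.npz')['img'];S=s['img']
ux=np.array([np.cos(F[2]),np.sin(F[2]),0]);uy=np.array([-ux[1],ux[0],0]);uz=np.array([0,0,1.])
print('grey vs s0')
for l in((-.0995,-.07,.08),(.0995,-.07,.08),(0,-.0675,.1),(-.03,-.06,.02),(.05,-.06,.02)):
    c=proj(s,loc(G,*l)); print(l,tr(A0,S,c,6,5),tr(A0,A9,c,6,5))
print('blue vs s9')
for l in((.0995,.07,.08),(-.0995,.07,.08),(0,.0675,.095),(-.0995,-.07,.08),(.0995,-.07,.08),(-.05,.06,.03)):
    p=loc(F,*l)+[0,0,.068]+ux*.002; c=proj(s,p); d,m=tr(A9,S,c,7,8)
    J=np.c_[(proj(s,p+ux*.001)-c),(proj(s,p+uz*.001)-c)]; print(l,d,m,'dx,dz mm',np.linalg.solve(J,d).round(1))
E
python3 trk.py
```

```text
grey vs s0
(-0.0995, -0.07, 0.08) (array([-0.25,  0.  ]), 0.512) (array([-0.25,  0.  ]), 0.522)
(0.0995, -0.07, 0.08) (array([0., 0.]), 0.932) (array([0.  , 0.25]), 0.87)
(0, -0.0675, 0.1) (array([-0.75,  0.25]), 0.52) (array([-0.5 ,  0.25]), 0.532)
(-0.03, -0.06, 0.02) (array([0., 0.]), 0.854) (array([0., 0.]), 0.858)
(0.05, -0.06, 0.02) (array([0., 0.]), 0.897) (array([0., 0.]), 0.894)
blue vs s9
(0.0995, 0.07, 0.08) [-3.   0.5] 0.894 dx,dz mm [10.  -5.2]
(-0.0995, 0.07, 0.08) [-1.75  1.  ] 0.812 dx,dz mm [ 5.2 -6. ]
(0, 0.0675, 0.095) [-2.75  0.5 ] 0.967 dx,dz mm [ 8.6 -4.8]
(-0.0995, -0.07, 0.08) [-3.   0.5] 0.976 dx,dz mm [ 9.4 -4.7]
(0.0995, -0.07, 0.08) [-2.5  0.5] 0.953 dx,dz mm [ 8.7 -4.4]
(-0.05, 0.06, 0.03) [0.   0.75] 0.707 dx,dz mm [ 0.2 -3.4]
```

The grey tote hasn't moved. All the blue rim points went about 9 mm lengthwise and 4–5 mm down together, so it is home and level. Retreating.

Request:
send_rows(plan=[[[0,0,0,0,0,0],[0,0,-0.5,0,0,0],[0,0,-1.5,0,0,0],[0,0,-3.0,0,0,0],[0,0,-5.0,0,0,0],[0,0,-8.0,0,0,0],[0,0,-11.0,0,0,0],[0,0,-14.0,0,0,0]]], fingers=0.4)

```text
clock: 22.75
tool_pos: [0.5249, -0.1491, 0.2529]
orientation: [180.0, -0.0, 34.4]
force: [1.2, 0.2, -0.8]
opening: 0.0351
gripper_force: 0.0
```

Request:
send_rows(plan=[[[0,0,0,0,0,0],[0,0,0,0,0,0],[0,0,0,0,0,0],[0,0,0,0,0,0]]])

```text
clock: 23.08
tool_pos: [0.5245, -0.1489, 0.2498]
orientation: [-179.9, 0.1, 34.4]
force: [-0.4, 0.5, -0.3]
opening: 0.0355
gripper_force: 0.0
```

```bash
sed -i "s/'s11'/'s12'/" trk.py; python3 trk.py
python3 - <<'E'
from h import *
# rim corner levels: blue in wrist view
w=snap('wrist','w12');h=cv2.cvtColor(w['img'],cv2.COLOR_RGB2HSV)
bl=((h[...,0]>105)&(h[...,0]<130)&(h[...,1]>120)).astype(np.uint8)
_,lab,st,_=cv2.connectedComponentsWithStats(bl);k=1+np.argmax(st[1:,4]);c=cv2.convexHull(cv2.findContours((lab==k).astype(np.uint8),0,2)[0][0]);print(st[k],cv2.minAreaRect(c))
for z in(.144,.148):
  D=np.array([F[0],F[1],F[2]]);D[:2]+=.009*np.array([np.cos(F[2]),np.sin(F[2])])
  print(z,[proj(w,loc(D,x*.0995,y*.07,z)).round(1).tolist() for x,y in((-1,-1),(-1,1),(1,1),(1,-1))])
t=[np.argmax(bl[:,x]) for x in range(st[k][0]+10,st[k][0]+st[k][2]-10,12)];print(t)
E
```

```text
grey vs s0
(-0.0995, -0.07, 0.08) (array([-0.25,  0.  ]), 0.488) (array([-0.25,  0.  ]), 0.522)
(0.0995, -0.07, 0.08) (array([0.  , 0.25]), 0.91) (array([0.  , 0.25]), 0.87)
(0, -0.0675, 0.1) (array([-1.75,  0.  ]), 0.521) (array([-0.5 ,  0.25]), 0.532)
(-0.03, -0.06, 0.02) (array([0., 0.]), 0.85) (array([0., 0.]), 0.858)
(0.05, -0.06, 0.02) (array([0., 0.]), 0.892) (array([0., 0.]), 0.894)
blue vs s9
(0.0995, 0.07, 0.08) [-2.75  0.5 ] 0.95 dx,dz mm [ 9.2 -4.9]
(-0.0995, 0.07, 0.08) [-1.75  1.  ] 0.811 dx,dz mm [ 5.2 -6. ]
(0, 0.0675, 0.095) [-1.75  0.75] 0.936 dx,dz mm [ 5.6 -4.9]
(-0.0995, -0.07, 0.08) [-3.    0.75] 0.812 dx,dz mm [ 9.4 -5.8]
(0.0995, -0.07, 0.08) [-2.75  1.25] 0.781 dx,dz mm [ 9.9 -8. ]
(-0.05, 0.06, 0.03) [0.   0.75] 0.705 dx,dz mm [ 0.2 -3.4]
[  251    69   164   204 18558] ((332.5, 170.5), (203.0, 163.0), 90.0)
0.144 [[249.2, 66.9], [415.4, 66.1], [388.5, 275.5], [250.7, 276.0]]
0.148 [[249.1, 66.5], [417.6, 65.7], [390.1, 277.6], [250.7, 278.0]]
[np.int64(138), np.int64(69), np.int64(69), np.int64(69), np.int64(69), np.int64(69), np.int64(69), np.int64(69), np.int64(69), np.int64(69), np.int64(69), np.int64(69)]
```

```bash
sed -e "s/w0.npz/w12.npz/" -e "s/\.5397,.0933,.1989/.5247,-.149,.2500/" -e "s/180,0,-160.5/180,0,34.41/" -e "s/-.1989+.106\]/-.2500+.170]/" look3.py > look4.py; python3 look4.py x; python3 look3.py x|tail -2
python3 - <<'E'
from h import *
for n in('w0','w12'):
    w=np.load(f'pics/{n}.npz');h=cv2.cvtColor(w['img'],cv2.COLOR_RGB2HSV)
    bl=((h[...,0]>105)&(h[...,0]<130)&(h[...,1]>120))
    T=w['pose'];print(n,R.from_matrix(T[:3,:3]).as_euler('xyz',degrees=True).round(2),[(np.flatnonzero(bl[r])[[0,-1]]).tolist() for r in range(74,150,10)])
E
```

```text
tops [68.7 68.7] left [250.88 250.54] [array([ 392,  153,   28,   66, 1304], dtype=int32)] [array([248, 152,  10,  66, 628], dtype=int32)]
[0. 0. 0.] [0. 0. 0.] [ 0.5247 -0.149   0.25  ] [180.     0.    34.41]
tcp-ear local mm [ 9.6 -0.5]
x roll pitch yaw y z [-1.0000e-04  1.6011e+00 -1.0057e+00 -1.1060e-01  5.0000e-04 -1.1000e-03] res 0.5
blue origin in F (mm) [11.8  2.9 64.9]
x roll pitch yaw y z [ 2.3000e-03  1.2788e+00 -1.9940e-01  1.6880e-01  1.9000e-03 -4.0000e-04] res 0.2
blue origin in F (mm) [-161.7 -327.4    1.2]
w0 [ 1.6333e+02 -1.0000e-02  1.0945e+02] [[254, 408], [254, 407], [254, 406], [254, 404], [254, 403], [254, 402], [254, 401], [254, 399]]
w12 [ 1.6321e+02  7.0000e-02 -5.5600e+01] [[252, 413], [251, 412], [251, 410], [251, 409], [251, 408], [251, 407], [251, 405], [251, 404]]
```

The height (64.9 mm fitted, 1.2 mm bias, so about 64) and tilt match the level baseline, so it is home. Handing in.

```bash
python3 -c "
from plant import ctrl
print(ctrl.close_job())"
```

```text
the job is handed in; nothing more can be done
None
```

I handed the job in with the blue tote turned and seated on the grey one, its underside at about 64 mm and level as far as the cameras show; the grey tote hadn't moved, the gripper is open and clear, and the robot clock read about 23 s.

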